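# Tare the balance under the foam cup

### The job

Tare the balance that has the white foam cup on its pan: with the fingertips, gently push its blue sliding guard all the way open by the yellow rib, reach down into the well, gently press the orange tare key fully down for a moment and let it come back up, then push the guard fully shut again. Do not pinch or lift anything, and leave the cup, the other balance and everything else on the table where they are.

Things in the scene. Friction and masses are not known exactly. Their poses are not given: they have to be found in the camera images.
- balance_cup: the laboratory balance that carries the white foam cup, fixed to the table: white housing 270 mm (its x) x 180 mm (its y) x 55 mm high, display on its front (-x) end. Origin: centre of its underside, on the table. Its key well is at (-90, -35) mm and its round steel pan (120 mm across, top 68 mm high) at (58, 0) mm in its own x, y. Two aluminium tracks 4 mm high and 3 mm thick run along its y, 29.5 mm to either side (x) of the well's centre
- cup_well (a point): centre of the mouth of the key well of the balance with the cup, level with the housing's top (55 mm above the table); axes as the balance's. The well is a square hole 44 x 44 mm, 35 mm deep, sides along the balance's x and y; the tare key stands in its middle with its top 20 mm below the mouth
- cup_key (a joint): travel of the orange tare key at the bottom of that well, a disc 30 mm across: 0 up, 0.006 m fully down; a spring returns it (about 0.7 N to start it, 5 N fully down, against a hard stop)
- cup_key_top (a point): centre of the top face of that orange tare key; at rest 35 mm above the table
- cup_guard (a joint): position of the sliding guard over that well, m: 0 fully shut (centred over the well), 0.056 fully open (well quite clear). It grows as the guard slides along the balance's +y, takes about 1.5 N to slide and stays where it is left. It may start up to 16 mm open
- cup_rib (a point): centre of the top of the yellow push rib of that guard, 72 mm above the table. The guard is a blue plate 56 x 56 mm, 3 mm thick, lying on the housing's top (plate top 58 mm above the table); the rib stands across its middle, 50 mm long along the balance's x, 6 mm thick along its y, 14 mm tall
- balance_beaker: the other balance, of the same make and sizes, which carries the glass beaker; to be left alone. Origin: centre of its underside
- beaker_guard (a joint): position of the other balance's guard, 0 shut to 0.056 m open; leave it as it is
- beaker_key (a joint): travel of the other balance's tare key; leave it alone
- foam_cup: white foam cup, 68 mm across the rim, 60 mm tall, very light, standing on the pan of its balance. Origin: centre of its underside
- beaker: green-tinted glass beaker, 64 mm across, 60 mm tall, on the other balance's pan. Origin: centre of its underside
- weight: 200 g brass calibration weight with a knob, 32 mm across, 52 mm tall, on the table in front of the balances. Origin: centre of its underside
- tube_rack: blue rack of test tubes, 70 x 220 mm, 123 mm tall, at the left side. Origin: centre of its underside
- spare_cup: a second, spare foam cup, 68 mm across, 60 mm tall, standing on the table at the right side. Origin: centre of its underside
- beaker_rib (a point): centre of the top of the yellow rib of the other balance's guard; leave it where it is
Not all that is in view belongs to the job. Leave any black or red look-alike of the foam_cup alone.

How it is judged:
By the outcome, as a careful person would: the job done as asked, in the order asked, and still so for the second after the job is handed in, with the robot touching nothing.
It also fails if it takes over 54 s, if anything falls off the work surface, if the arm or the gripper's body presses on something with over 40 N, if the wrist force passes 120 N, or if a joint passes its speed limit or range.

### The arm

A 6-joint arm with a two-finger parallel gripper is mounted at the origin on the work surface. World frame = base frame: x ahead of the robot, y to its left, z up, the work surface at z = 0. Lengths are in m, angles in rad, forces in N, time in s.
With the tool pointing down it reaches from about 0.325 to 0.85 m from the base axis. Payload 4.4 kg.
Tool frame: the origin (TCP) lies on the centre line of the jaws, within the pads' length; the fingertips stand 17 mm ahead of it and the grasp point (between the pads) lies 2 mm behind it; z points along the fingers, y is the line along which they close (so a half turn about z gives the same grasp; the last joint's range is limited). The gripper opens to 94 mm and grips with 3 to 60 N. Pads are 16 mm wide; open, the fingers measure 119 mm over their backs; the gripper's body (75 mm by 177 mm) begins 78 mm behind the grasp point.
Start: joints at [0.972, 0.207, 1.542, -0, 1.393, -0.15], TCP at [0.249, 0.518, 0.222] pointing down, gripper open.
Joint ranges: [-2.73, 2.73], [-0.86, 2.22], [0.23, 2.46], [-1.11, 4.25], [0.08, 2.63], [-2.82, 2.82]. Speed limits (rad/s): [2.79, 2.79, 3.14, 3.14, 3.14, 3.14].

### API

Orientations are given as a 3x3 rotation matrix whose columns are the frame's x, y, z axes.
In Python, from rig import * gives the robot as it stands.
- The arm moves only by the tool drive_tool, never from a script. Its argument "targets" is a list of rows, each a list of 7 numbers: the gripper command: -1 is shut, 1 is fully open, values between are in proportion, then the shift along the tool's x, y, z in cm, then the turn, a rotation vector about the tool's x, y, z in degrees. A call has 1 to 12 rows; each row shifts and turns the commanded pose from where the row before left it, along the tool's axes as they then stand; what a row does not reach is not made up. A row lasts 1/10 s, in which the tool goes at most 50 mm and 8.59 degrees, less where a joint would pass 70% of its speed; a pose out of reach is approached as far as the arm can. A call is refused whole if a number of a shift passes 5 or a number of a turn 8.59, either way. A call with a gripper value outside its range is refused whole. The fingers move at their own pace and stop on an object; the grip force is fixed at half the most. Time passes only in rows, so rows that do not move let the fingers close. It gives the time, the measured TCP pose, the force and the opening at its end, in the units of the state.
- get_obs(): the state, without advancing time (a new reading comes with each control period).
- capture(name): name is "scene" or "top"; returns a dict with "img" (480x640x3 uint8, red, green, blue), "depth" (480x640 float32, m along the optical axis (not along the pixel's ray), 0 where there is no reading), "fx", "fy", "cx", "cy" (pixels), "R" (3x3) and "t" (3): a world point X has camera coordinates R X + t. Camera axes: x right, y down, z forward; pixel columns grow to the right and rows downward; lengths in m; the calibration is good to about 2 mm. A picture is of the moment at which its call begins.
- finish_job(): hands the job in, once; it reports no verdict.
The state is a dict: "clock": time; "qpos": joint angles; "qvel": joint speeds; "joint_efforts": joint torques, N m; "tcp_pos": TCP position; "orientation": TCP orientation; "ft_force": force on the tool from outside, world axes, zero at the start; "ft_torque": the same for the moment, N m; "opening": opening from 0.0 (shut) to 1.0 (fully open).
Only numpy, scipy, OpenCV 4.12 (cv2) and the standard library are available. Lean on these libraries where they do the work, as an engineer would, in place of code of your own. Each camera call takes 0.05 s, during which the arm holds its last target. There are 200 camera calls.

## Working session

There is one attempt and no reset: what is moved stays moved. The work goes in short steps, Python scripts to look and compute and a tool call to move; the robot and the scene stay as the last step left them, time stands still between calls to the robot, and variables do not carry over. Pictures are saved under pics/ and viewed, on a budget of 10 in all, crops included, one or two more only if the job needs it, and the job is handed in when it is done.

Besides the shell and the picture viewer there is one more tool, called as name(argument=value, ...), one argument or row to a line, values as JSON. drive_tool: Moves the arm, as the interface text tells. Its arguments: {"type":"object","properties":{"targets":{"type":"array","items":{"type":"array","items":{"type":"number"}}}},"required":["targets"]}

```bash
mkdir -p pics; cat > h.py <<'E'
from rig import *
import numpy as np, cv2
def ray(c,u,v,z):
    d=np.array([(u-c['cx'])/c['fx'],(v-c['cy'])/c['fy'],1.]); R=np.array(c['R']); o=-R.T@np.array(c['t']); w=R.T@d
    return o+w*(z-o[2])/w[2]
def dep(c,u,v):
    d=c['depth'][v,u]; return np.array(c['R']).T@(d*np.array([(u-c['cx'])/c['fx'],(v-c['cy'])/c['fy'],1.])-np.array(c['t']))
E
python3 - <<'E'
from h import *
for n in('scene','top'):
    c=capture(n); cv2.imwrite(f'pics/{n}0.png',c['img'][:,:,::-1]); print(n,c['fx'],-np.array(c['R']).T@c['t'])
o=get_obs(); print(o)
E
```

```text
scene 616.9319591787306 [ 1.02396561 -0.91386258  1.24772603]
top 522.8449349008865 [ 4.06871818e-01 -9.38809163e-04  1.44987310e+00]
{'clock': 0.1, 'qpos': array([ 9.71510801e-01,  2.07330679e-01,  1.54275838e+00,  4.40418673e-06,
        1.39350852e+00, -1.50535960e-01]), 'qvel': array([-1.63982381e-04, -2.09666370e-03, -5.79190150e-03,  6.72501300e-04,
        1.43338915e-03, -8.15567551e-05]), 'joint_efforts': array([-4.61488817e-04, -3.71868145e+01, -2.82292932e+01,  6.99238339e-02,
        3.11063358e-02, -3.62300636e-05]), 'tcp_pos': array([0.24910054, 0.51749318, 0.22143422]), 'orientation': array([[-9.00989782e-01,  4.33838824e-01, -1.13446592e-03],
       [ 4.33840200e-01,  9.00988317e-01, -1.65310349e-03],
       [ 3.04960064e-04, -1.98160628e-03, -9.99997990e-01]]), 'ft_force': array([ 0.07710097, -0.27743692,  1.03870554]), 'ft_torque': array([-0.02987597, -0.04603354,  0.03291666]), 'opening': 0.9986037801425008}
```

View pics/scene0.png

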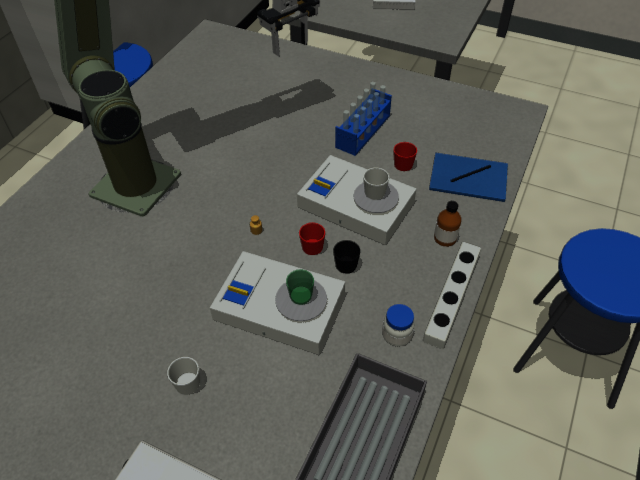

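View pics/top0.png

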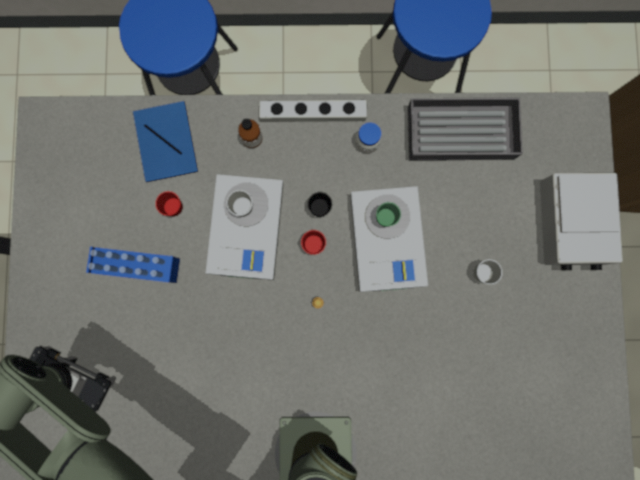

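The top view shows the foam-cup balance on the left, with its housing at about (245,227), the guard at (253,260) and the rib near (251,260). The beaker balance is at (390,238). The rows of the image run along world -x and its columns along -y.

```bash
cat > m.py <<'E'
from h import *
def measure(name, save=None):
    c=capture(name); im=c['img']; hsv=cv2.cvtColor(im,cv2.COLOR_RGB2HSV)
    v,u=np.mgrid[0:480,0:640]; d=c['depth']
    P=(np.stack([(u-c['cx'])/c['fx']*d,(v-c['cy'])/c['fy']*d,d],-1)-np.array(c['t']))@np.array(c['R'])
    roi=(d>0)&(P[...,0]>.35)&(P[...,0]<.85)&(P[...,1]>.05)&(P[...,1]<.36)
    out={}
    def cast(m,z): 
        vv,uu=np.nonzero(m); return np.array([ray(c,a,b,z) for a,b in zip(uu,vv)])
    h,s,w=hsv[...,0],hsv[...,1],hsv[...,2]
    top=roi&(abs(P[...,2]-.056)<.012)
    n,lab,st,_=cv2.connectedComponentsWithStats(top.astype(np.uint8)); k=1+st[1:,4].argmax()
    H=P[lab==k]; xy=cast(lab==k,.055)[:,:2].astype(np.float32)
    print(name,'housing rect',cv2.minAreaRect(xy*1000),'z med',np.median(H[:,2]))
    for col,m,z in(('yellow',(h>18)&(h<35)&(s>120)&(w>60),.072),('blue',(h>100)&(h<125)&(s>120)&(w>60),.058),('orange',(h>4)&(h<17)&(s>130)&(w>60),.035)):
        mm=roi&m&(lab2:=P[...,2]>.025)&(P[...,2]<.09)&(P[...,0]<.65)&(P[...,1]<.30)
        if mm.sum()<4: print(col,mm.sum()); continue
        q=cast(mm,z)[:,:2]; print(col,mm.sum(),'mean',q.mean(0),cv2.minAreaRect((q*1000).astype(np.float32)))
    if save: cv2.imwrite(save,im[:,:,::-1])
    return c
E
python3 - <<'E'
from m import *
a=measure('top'); b=measure('scene')
x=cv2.resize(a['img'][165:290,195:295],None,fx=4,fy=4,interpolation=2); y=cv2.resize(b['img'][150:250,290:420],None,fx=3,fy=5,interpolation=2)
y=cv2.resize(y,(390,500)); cv2.imwrite('pics/c1.png',np.hstack([x,y])[:,:,::-1])
E
```

```text
top housing rect ((607.5364379882812, 188.068115234375), (180.8091583251953, 272.7880859375), 84.42342376708984) z med 0.0556464752806448
yellow 0
blue 270 mean [0.51523692 0.16367128] ((515.5112915039062, 164.41427612304688), (50.74340057373047, 50.59715270996094), 84.36857604980469)
orange 0
scene housing rect ((608.5911254882812, 182.44430541992188), (194.32183837890625, 275.3778076171875), 84.33673095703125) z med 0.056542881186455535
yellow 67 mean [0.5168624  0.16038474] ((516.7839965820312, 160.54544067382812), (13.972420692443848, 52.446590423583984), 85.0264663696289)
blue 210 mean [0.51495889 0.16073549] ((514.2325439453125, 164.6739044189453), (56.53227233886719, 54.19318389892578), 84.3755111694336)
orange 0
```

View pics/c1.png

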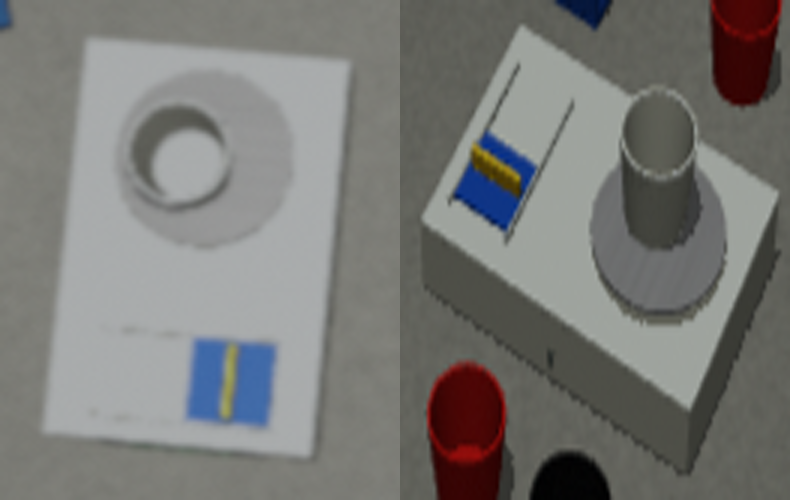

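Both views agree. The housing is centred at (0.6075, 0.188), with its x axis at -5.6° in the world, so the well is at about (0.5145, 0.162). The guard is nearly shut. I'll shut the fingers, align the tool with the balance and move to the -y side of the rib at a safe height.

drive_tool(
  targets=[
    [-1,0,0,0,0,0,-6.7],
    [-1,0,0,0,0,0,-6.7],
    [-1,0,0,0,0,0,-6.7],
    [-1,-2.5,-2.95,0,0,0,0],
    [-1,-2.5,-2.95,0,0,0,0],
    [-1,-2.5,-2.95,0,0,0,0],
    [-1,-2.5,-2.95,0,0,0,0],
    [-1,-2.5,-2.95,0,0,0,0],
    [-1,-2.5,-2.95,0,0,0,0],
    [-1,-2.5,-2.95,0,0,0,0],
    [-1,-2.5,-2.95,0,0,0,0],
    [-1,-2.5,-2.95,0,0,0,0],
  ],
)

```text
clock: 1.4
tcp_pos: [0.448, 0.2304, 0.2224]
orientation: [[-0.995, 0.098, -0.0], [0.098, 0.995, 0.0], [0.0, 0.0, -1.0]]
ft_force: [-0.6, 1.5, -0.9]
opening: 0.023
```

drive_tool(
  targets=[
    [-1,-2.5,-2.95,0,0,0,0],
    [-1,-2.5,-2.95,0,0,0,0],
    [-1,-2.5,-2.95,0,0,0,0],
    [-1,0,0,0,0,0,0],
    [-1,0,0,0,0,0,0],
    [-1,0,0,0,0,0,0],
  ],
)

```text
clock: 2.0
tcp_pos: [0.5127, 0.1371, 0.2222]
orientation: [[-0.995, 0.097, -0.001], [0.097, 0.995, 0.0], [0.001, 0.0, -1.0]]
ft_force: [0.3, 0.3, 0.1]
opening: 0.007
```

```bash
cat > s.py <<'E'
from h import *
B=np.array([[.9952,-.0976],[.0976,.9952]]); W=np.array([.5145,.162])
def st():
    o=get_obs(); print('t',round(o['clock'],2),'bal xy rel well mm',np.round(B@(o['tcp_pos'][:2]-W)*1000,1),'tip z',round((o['tcp_pos'][2]-.017)*1000,1),'F bal',np.round(B@o['ft_force'][:2],2),'Fz',round(o['ft_force'][2],2),'open',round(o['opening'],3)); return o
E
python3 -c "
from s import *
o=st();print(np.round(o['orientation'],4),o['qpos'])"
```

```text
t 2.0 bal xy rel well mm [  0.7 -25. ] tip z 205.2 F bal [0.25 0.32] Fz 0.05 open 0.007
[[-9.953e-01  9.720e-02 -9.000e-04]
 [ 9.720e-02  9.953e-01  4.000e-04]
 [ 9.000e-04  3.000e-04 -1.000e+00]] [ 9.78320959e-02  1.13444895e-01  1.64948106e+00  4.76032899e-04
  1.37952915e+00 -1.37569930e+00]
```

drive_tool(
  targets=[
    [-1,0,0,2.5,0,0,0],
    [-1,0,0,3,0,0,0],
    [-1,0,0,3,0,0,0],
    [-1,0,0,2,0,0,0],
    [-1,0,0,1,0,0,0],
    [-1,0,0,0,0,0,0],
    [-1,0,0,0,0,0,0],
  ],
)

```text
clock: 2.7
tcp_pos: [0.5139, 0.1371, 0.1084]
orientation: [[-0.995, 0.097, 0.001], [0.097, 0.995, 0.0], [-0.001, 0.0, -1.0]]
ft_force: [0.8, 0.7, 0.8]
opening: 0.007
```

```bash
python3 - <<'E'
from s import *
o=st()
b=capture('scene'); cv2.imwrite('pics/d1.png',cv2.resize(b['img'][110:250,250:430],None,fx=4,fy=4,interpolation=2)[:,:,::-1])
E
```

```text
t 2.7 bal xy rel well mm [  1.8 -24.8] tip z 91.4 F bal [0.75 0.75] Fz 0.79 open 0.007
```

View pics/d1.png

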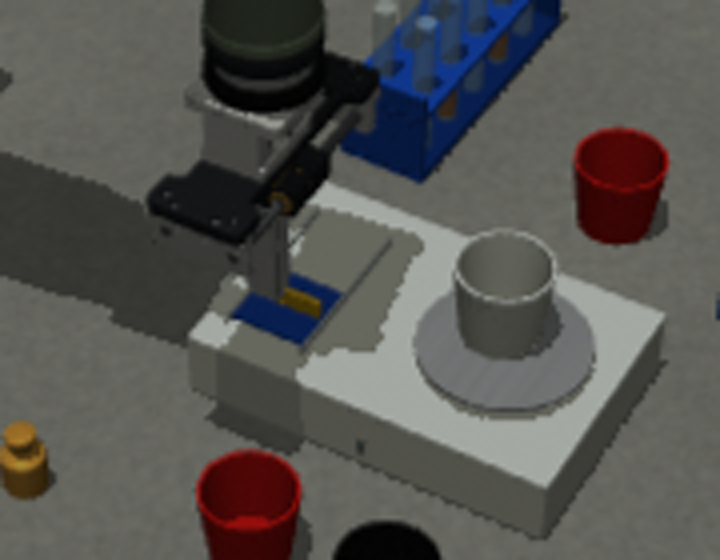

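The view shows the fingers above the guard on the near (-y) side of the rib, with the cup and the rack well clear. Next I'll descend and make contact.

drive_tool(
  targets=[
    [-1,0,0,1,0,0,0],
    [-1,0,0,1,0,0,0],
    [-1,0,0,0.7,0,0,0],
    [-1,0,0,0,0,0,0],
    [-1,0,0,0,0,0,0],
  ],
)

```text
clock: 3.25
tcp_pos: [0.5131, 0.1363, 0.08]
orientation: [[-0.995, 0.098, -0.001], [0.098, 0.995, -0.0], [0.001, -0.0, -1.0]]
ft_force: [-0.6, -0.2, 0.2]
opening: 0.002
```

drive_tool(
  targets=[
    [-1,0,0.3,0,0,0,0],
    [-1,0,0.3,0,0,0,0],
    [-1,0,0.3,0,0,0,0],
    [-1,0,0.3,0,0,0,0],
    [-1,0,0.3,0,0,0,0],
    [-1,0,0,0,0,0,0],
  ],
)

```text
clock: 3.85
tcp_pos: [0.5151, 0.1516, 0.0806]
orientation: [[-0.995, 0.097, 0.0], [0.097, 0.995, -0.0], [-0.0, -0.0, -1.0]]
ft_force: [-0.1, -0.7, 0.4]
opening: 0.005
```

```bash
python3 -c "
from s import *
st()"
```

```text
t 3.85 bal xy rel well mm [  1.6 -10.3] tip z 63.6 F bal [-0.07 -0.66] Fz 0.43 open 0.005
```

drive_tool(
  targets=[
    [-1,0,0.4,0,0,0,0],
    [-1,0,0.4,0,0,0,0],
    [-1,0,0.4,0,0,0,0],
    [-1,0,0.4,0,0,0,0],
    [-1,0,0.4,0,0,0,0],
    [-1,0,0.4,0,0,0,0],
    [-1,0,0.4,0,0,0,0],
    [-1,0,0.4,0,0,0,0],
    [-1,0,0.4,0,0,0,0],
    [-1,0,0.4,0,0,0,0],
    [-1,0,0,0,0,0,0],
  ],
)

```text
clock: 4.95
tcp_pos: [0.5189, 0.1919, 0.0805]
orientation: [[-0.995, 0.097, 0.0], [0.097, 0.995, 0.001], [-0.0, 0.001, -1.0]]
ft_force: [0.1, -0.1, 0.7]
opening: 0.003
```

```bash
python3 -c "
from m import *
from s import *
st(); b=measure('scene')
cv2.imwrite('pics/d2.png',cv2.resize(b['img'][110:250,250:430],None,fx=4,fy=4,interpolation=2)[:,:,::-1])"
```

```text
t 4.95 bal xy rel well mm [ 1.5 30.2] tip z 63.5 F bal [ 0.13 -0.11] Fz 0.74 open 0.003
scene housing rect ((608.2147216796875, 182.80125427246094), (194.68313598632812, 275.26409912109375), 84.65461730957031) z med 0.05640941174744937
yellow 22 mean [0.53696095 0.2008204 ] ((536.9119873046875, 200.69833374023438), (12.755578994750977, 15.708980560302734), 78.71296691894531)
blue 146 mean [0.52282893 0.19955205] ((518.6434326171875, 207.48558044433594), (56.53815460205078, 54.596500396728516), 83.15186309814453)
orange 43 mean [0.51375881 0.16716636] ((513.4358520507812, 168.5464324951172), (18.89653205871582, 24.839143753051758), 79.64653015136719)
```

View pics/d2.png

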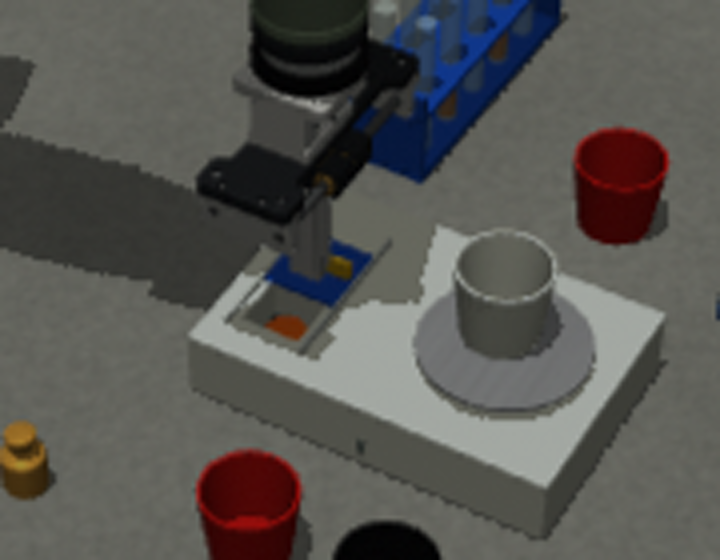

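The guard has slid about 43 mm and the orange key is showing at the mouth of the well, near (287,325) in the crop. I'll ease the guard to its stop.

drive_tool(
  targets=[
    [-1,0,0.3,0,0,0,0],
    [-1,0,0.3,0,0,0,0],
    [-1,0,0.2,0,0,0,0],
    [-1,0,0.2,0,0,0,0],
    [-1,0,0,0,0,0,0],
  ],
)

```text
clock: 5.5
tcp_pos: [0.5197, 0.2014, 0.0804]
orientation: [[-0.995, 0.098, -0.0], [0.098, 0.995, 0.0], [0.0, 0.0, -1.0]]
ft_force: [-0.2, -1.4, 1.3]
opening: 0.006
```

drive_tool(
  targets=[
    [-1,0,0.1,0,0,0,0],
    [-1,0,0,0,0,0,0],
  ],
)

```text
clock: 5.7
tcp_pos: [0.5198, 0.2022, 0.0804]
orientation: [[-0.995, 0.098, -0.0], [0.098, 0.995, 0.0], [0.0, 0.0, -1.0]]
ft_force: [0.0, -0.8, 0.4]
opening: 0.007
```

```bash
python3 -c "
from s import *
st()"
```

```text
t 5.7 bal xy rel well mm [ 1.4 40.5] tip z 63.4 F bal [ 0.12 -0.76] Fz 0.42 open 0.007
```

Still no stop force, so I'll continue in 1 mm steps.

drive_tool(
  targets=[
    [-1,0,0.1,0,0,0,0],
    [-1,0,0,0,0,0,0],
  ],
)

```text
clock: 5.9
tcp_pos: [0.5199, 0.2027, 0.0804]
orientation: [[-0.995, 0.098, -0.0], [0.098, 0.995, -0.001], [0.0, -0.001, -1.0]]
ft_force: [-0.3, -2.0, 1.3]
opening: 0.004
```

drive_tool(
  targets=[
    [-1,0,0.1,0,0,0,0],
    [-1,0,0,0,0,0,0],
  ],
)

```text
clock: 6.1
tcp_pos: [0.5199, 0.2028, 0.0804]
orientation: [[-0.995, 0.097, -0.001], [0.097, 0.995, -0.003], [0.001, -0.003, -1.0]]
ft_force: [-0.8, -6.0, 1.4]
opening: 0.006
```

```bash
python3 -c "
from s import *
st()"
```

```text
t 6.1 bal xy rel well mm [ 1.4 41.2] tip z 63.4 F bal [-0.24 -6.04] Fz 1.4 open 0.006
```

The guard is at its stop: 6 N with no further motion, at a tool position of 41.2 mm against 40.5 mm expected. I'll back off to the well centre and descend into it.

drive_tool(
  targets=[
    [-1,0,-0.5,0,0,0,0],
    [-1,0.1,-1,0,0,0,0],
    [-1,0,-1,0,0,0,0],
    [-1,0,-1,0,0,0,0],
    [-1,0,-0.7,0,0,0,0],
    [-1,0,0,0,0,0,0],
    [-1,0,0,0,0,0,0],
  ],
)

```text
clock: 6.8
tcp_pos: [0.5151, 0.1622, 0.0805]
orientation: [[-0.995, 0.099, 0.0], [0.099, 0.995, 0.0], [-0.0, 0.0, -1.0]]
ft_force: [-0.7, -0.3, 0.7]
opening: 0.005
```

```bash
python3 -c "
from m import *
from s import *
st(); b=measure('scene')
cv2.imwrite('pics/d3.png',cv2.resize(b['img'][150:220,290:380],None,fx=8,fy=8,interpolation=2)[:,:,::-1])"
```

```text
t 6.8 bal xy rel well mm [0.5 0.2] tip z 63.5 F bal [-0.68 -0.33] Fz 0.7 open 0.005
scene housing rect ((609.3134765625, 182.4420928955078), (194.18359375, 276.8160400390625), 84.33673095703125) z med 0.056489379552857884
yellow 56 mean [0.5269542  0.21254544] ((526.6011352539062, 212.44300842285156), (14.42922306060791, 44.309261322021484), 84.23944854736328)
blue 137 mean [0.52782524 0.21720109] ((521.1050415039062, 217.86538696289062), (57.56179428100586, 51.08399963378906), 84.70323181152344)
orange 44 mean [0.51392795 0.16716451] ((513.4358520507812, 168.5464324951172), (18.89653205871582, 24.839143753051758), 79.64653015136719)
```

View pics/d3.png

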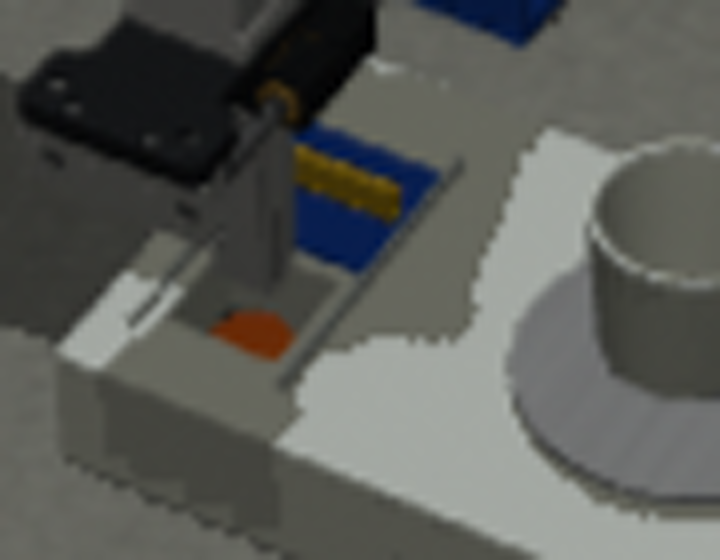

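The guard stays fully open, the well mouth is clear at about (265,300), and the fingertips are over it. Descending now.

drive_tool(
  targets=[
    [-1,0,0,0.6,0,0,0],
    [-1,0,0,0.6,0,0,0],
    [-1,0,0,0.6,0,0,0],
    [-1,0,0,0.5,0,0,0],
    [-1,0,0,0.3,0,0,0],
    [-1,0,0,0,0,0,0],
    [-1,0,0,0,0,0,0],
  ],
)

```text
clock: 7.55
tcp_pos: [0.515, 0.1624, 0.0544]
orientation: [[-0.995, 0.098, -0.0], [0.098, 0.995, -0.0], [0.0, -0.0, -1.0]]
ft_force: [-0.5, -0.0, 0.2]
opening: 0.009
```

drive_tool(
  targets=[
    [-1,0,0,0.2,0,0,0],
    [-1,0,0,0.2,0,0,0],
    [-1,0,0,0.2,0,0,0],
    [-1,0,0,0,0,0,0],
  ],
)

```text
clock: 7.95
tcp_pos: [0.5155, 0.1624, 0.0488]
orientation: [[-0.995, 0.098, 0.001], [0.098, 0.995, 0.0], [-0.001, 0.0, -1.0]]
ft_force: [0.2, -0.4, 3.4]
opening: 0.002
```

```bash
python3 -c "
from s import *
st()"
```

```text
t 7.95 bal xy rel well mm [1.  0.5] tip z 31.8 F bal [ 0.28 -0.38] Fz 3.43 open 0.002
```

Contact matches the spring: 3.4 N at about 3 mm of travel. I'll go on to the hard stop.

drive_tool(
  targets=[
    [-1,0,0,0.2,0,0,0],
    [-1,0,0,0.1,0,0,0],
    [-1,0,0,0,0,0,0],
  ],
)

```text
clock: 8.25
tcp_pos: [0.5155, 0.1625, 0.0462]
orientation: [[-0.995, 0.098, 0.001], [0.098, 0.995, 0.0], [-0.001, 0.0, -1.0]]
ft_force: [-0.6, -0.5, 5.7]
opening: 0.003
```

drive_tool(
  targets=[
    [-1,0,0,0.1,0,0,0],
    [-1,0,0,0,0,0,0],
    [-1,0,0,0,0,0,0],
  ],
)

```text
clock: 8.55
tcp_pos: [0.5156, 0.1625, 0.046]
orientation: [[-0.995, 0.098, 0.001], [0.098, 0.995, 0.0], [-0.001, 0.0, -1.0]]
ft_force: [-2.9, -1.6, 11.8]
opening: 0.006
```

The hard stop is felt: 11.8 N with the tip at 29.0 mm, which is 6 mm of travel. Now I'll release, rise above the rib and cross to its far side.

drive_tool(
  targets=[
    [-1,0,0,-0.3,0,0,0],
    [-1,0,0,-0.5,0,0,0],
    [-1,0,0,-1,0,0,0],
    [-1,0,0,-1.5,0,0,0],
    [-1,0,0,-1.5,0,0,0],
    [-1,0,0,-1.5,0,0,0],
    [-1,0,0,0,0,0,0],
    [-1,0,0,0,0,0,0],
  ],
)

```text
clock: 9.35
tcp_pos: [0.5147, 0.1623, 0.1073]
orientation: [[-0.995, 0.098, -0.0], [0.098, 0.995, -0.0], [0.0, -0.0, -1.0]]
ft_force: [0.1, -1.2, -0.4]
opening: 0.006
```

drive_tool(
  targets=[
    [-1,0.1,1.5,0,0,0,0],
    [-1,0,2,0,0,0,0],
    [-1,0,2,0,0,0,0],
    [-1,0,2,0,0,0,0],
    [-1,0,1,0,0,0,0],
    [-1,0,0,0,0,0,0],
    [-1,0,0,0,0,0,0],
  ],
)

```text
clock: 10.05
tcp_pos: [0.5217, 0.247, 0.1068]
orientation: [[-0.995, 0.097, -0.001], [0.097, 0.995, -0.001], [0.001, -0.001, -1.0]]
ft_force: [-0.2, -0.3, 0.1]
opening: 0.007
```

```bash
python3 -c "
from m import *
from s import *
st(); b=measure('scene')
cv2.imwrite('pics/d4.png',cv2.resize(b['img'][150:220,290:380],None,fx=8,fy=8,interpolation=2)[:,:,::-1])"
```

```text
t 10.05 bal xy rel well mm [-1.1 85.3] tip z 89.8 F bal [-0.14 -0.36] Fz 0.11 open 0.007
scene housing rect ((608.6160278320312, 182.6955108642578), (193.81692504882812, 275.3778076171875), 84.33673095703125) z med 0.05652503641837434
yellow 70 mean [0.52195726 0.21310432] ((521.986328125, 212.84561157226562), (15.064764976501465, 53.69609832763672), 83.21034240722656)
blue 186 mean [0.5202566  0.21365758] ((519.663818359375, 217.5872802734375), (56.468170166015625, 54.331321716308594), 84.0925521850586)
orange 45 mean [0.51364637 0.16724472] ((513.4358520507812, 168.5464324951172), (18.89653205871582, 24.839143753051758), 79.64653015136719)
```

View pics/d4.png

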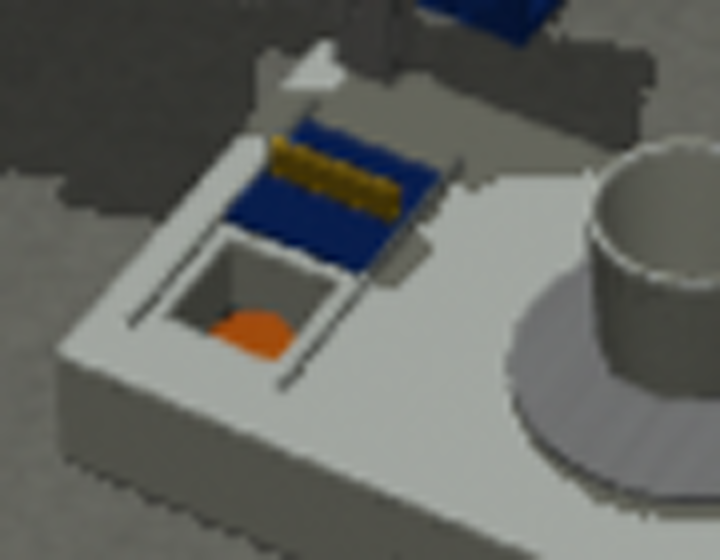

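The picture shows the guard fully open, the well clear and the key back up (same orange outline as before), with the fingers beyond the rib. I'll descend and push the guard shut.

drive_tool(
  targets=[
    [-1,0,0,0.8,0,0,0],
    [-1,0,0,1,0,0,0],
    [-1,0,0,0.8,0,0,0],
    [-1,0,0,0,0,0,0],
    [-1,0,0,0,0,0,0],
  ],
)

```text
clock: 10.6
tcp_pos: [0.5219, 0.2467, 0.0808]
orientation: [[-0.995, 0.098, -0.001], [0.098, 0.995, -0.0], [0.001, -0.0, -1.0]]
ft_force: [0.7, -0.5, 0.2]
opening: 0.005
```

drive_tool(
  targets=[
    [-1,0,-0.4,0,0,0,0],
    [-1,0,-0.4,0,0,0,0],
    [-1,0,-0.3,0,0,0,0],
    [-1,0,-0.3,0,0,0,0],
    [-1,0,-0.4,0,0,0,0],
    [-1,0,-0.4,0,0,0,0],
    [-1,0,-0.4,0,0,0,0],
    [-1,0,-0.4,0,0,0,0],
    [-1,0,-0.4,0,0,0,0],
    [-1,0,-0.4,0,0,0,0],
    [-1,0,-0.4,0,0,0,0],
    [-1,0,0,0,0,0,0],
  ],
)

```text
clock: 11.8
tcp_pos: [0.5182, 0.2045, 0.0816]
orientation: [[-0.995, 0.098, 0.0], [0.098, 0.995, -0.001], [-0.0, -0.001, -1.0]]
ft_force: [0.8, -0.1, 1.7]
opening: 0.006
```

```bash
python3 -c "
from s import *
st()"
```

```text
t 11.8 bal xy rel well mm [-0.4 42.7] tip z 64.6 F bal [ 0.79 -0.01] Fz 1.66 open 0.006
```

drive_tool(
  targets=[
    [-1,0,-0.4,0,0,0,0],
    [-1,0,-0.4,0,0,0,0],
    [-1,0,-0.4,0,0,0,0],
    [-1,0,-0.4,0,0,0,0],
    [-1,0,-0.4,0,0,0,0],
    [-1,0,-0.3,0,0,0,0],
    [-1,0,-0.1,0,0,0,0],
    [-1,0,0,0,0,0,0],
  ],
)

```text
clock: 12.6
tcp_pos: [0.5159, 0.181, 0.0815]
orientation: [[-0.995, 0.098, 0.0], [0.098, 0.995, -0.0], [-0.0, -0.0, -1.0]]
ft_force: [0.1, 0.0, 1.6]
opening: 0.009
```

drive_tool(
  targets=[
    [-1,0,-0.1,0,0,0,0],
    [-1,0,-0.1,0,0,0,0],
    [-1,0,0,0,0,0,0],
  ],
)

```text
clock: 12.9
tcp_pos: [0.5157, 0.1794, 0.0815]
orientation: [[-0.995, 0.098, 0.0], [0.098, 0.995, -0.0], [-0.0, -0.0, -1.0]]
ft_force: [0.6, 1.7, 0.7]
opening: 0.004
```

drive_tool(
  targets=[
    [-1,0,-0.1,0,0,0,0],
    [-1,0,0,0,0,0,0],
  ],
)

```text
clock: 13.1
tcp_pos: [0.5156, 0.1784, 0.0815]
orientation: [[-0.995, 0.098, 0.0], [0.098, 0.995, 0.0], [-0.0, 0.0, -1.0]]
ft_force: [0.5, 1.4, 2.6]
opening: 0.011
```

```bash
python3 -c "
from s import *
st()"
```

```text
t 13.1 bal xy rel well mm [-0.5 16.4] tip z 64.5 F bal [0.4  1.47] Fz 2.6 open 0.011
```

drive_tool(
  targets=[
    [-1,0,-0.1,0,0,0,0],
    [-1,0,0,0,0,0,0],
  ],
)

```text
clock: 13.3
tcp_pos: [0.5155, 0.1773, 0.0815]
orientation: [[-0.995, 0.098, 0.0], [0.098, 0.995, -0.0], [-0.0, -0.0, -1.0]]
ft_force: [1.2, 0.9, 1.6]
opening: 0.006
```

drive_tool(
  targets=[
    [-1,0,-0.1,0,0,0,0],
    [-1,0,0,0,0,0,0],
  ],
)

```text
clock: 13.5
tcp_pos: [0.5154, 0.1763, 0.0815]
orientation: [[-0.995, 0.098, 0.0], [0.098, 0.995, -0.0], [-0.0, -0.0, -1.0]]
ft_force: [0.7, 1.7, 3.0]
opening: 0.003
```

drive_tool(
  targets=[
    [-1,0,-0.1,0,0,0,0],
    [-1,0,0,0,0,0,0],
  ],
)

```text
clock: 13.7
tcp_pos: [0.5153, 0.1753, 0.0815]
orientation: [[-0.995, 0.098, 0.0], [0.098, 0.995, -0.0], [-0.0, -0.0, -1.0]]
ft_force: [0.9, 1.4, 2.0]
opening: 0.001
```

drive_tool(
  targets=[
    [-1,0,-0.1,0,0,0,0],
    [-1,0,0,0,0,0,0],
  ],
)

```text
clock: 13.9
tcp_pos: [0.5153, 0.1744, 0.0815]
orientation: [[-0.995, 0.098, 0.0], [0.098, 0.995, 0.0], [-0.0, 0.0, -1.0]]
ft_force: [1.2, 1.3, 1.5]
opening: 0.002
```

```bash
python3 -c "
from m import *
from s import *
st(); b=measure('scene')
cv2.imwrite('pics/d5.png',cv2.resize(b['img'][150:220,290:380],None,fx=8,fy=8,interpolation=2)[:,:,::-1])"
```

```text
t 13.9 bal xy rel well mm [-0.5 12.4] tip z 64.5 F bal [1.06 1.4 ] Fz 1.51 open 0.002
scene housing rect ((609.3773193359375, 182.62001037597656), (193.81692504882812, 276.90802001953125), 84.33673095703125) z med 0.05662932139396885
yellow 72 mean [0.51659543 0.15808454] ((516.201416015625, 158.25027465820312), (14.855873107910156, 52.64472961425781), 83.35274505615234)
blue 175 mean [0.51604629 0.15321221] ((513.8510131835938, 161.84461975097656), (56.681522369384766, 54.247520446777344), 84.71212005615234)
orange 0
```

View pics/d5.png

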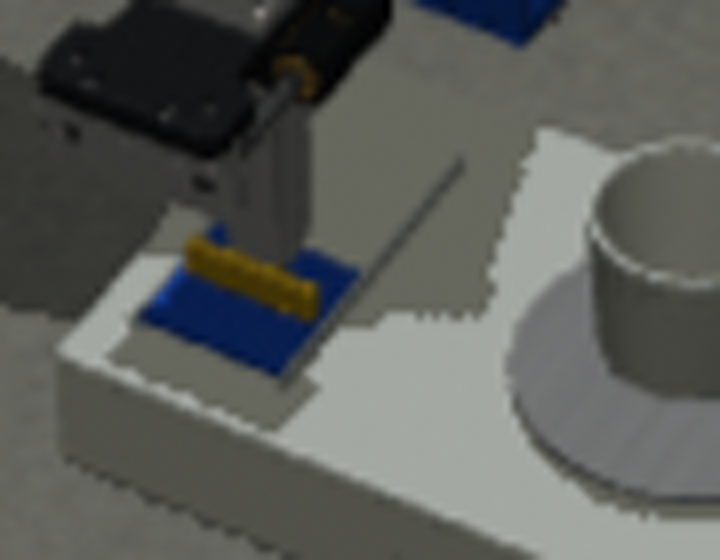

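The guard is almost shut: the blue plate has moved about 56 mm from open. I'll creep to the stop.

drive_tool(
  targets=[
    [-1,0,-0.1,0,0,0,0],
    [-1,0,0,0,0,0,0],
  ],
)

```text
clock: 14.15
tcp_pos: [0.5152, 0.1742, 0.0816]
orientation: [[-0.995, 0.098, 0.001], [0.098, 0.995, 0.002], [-0.0, 0.002, -1.0]]
ft_force: [0.8, 5.8, 0.9]
opening: 0.005
```

drive_tool(
  targets=[
    [-1,0,-0.1,0,0,0,0],
    [-1,0,0,0,0,0,0],
  ],
)

```text
clock: 14.35
tcp_pos: [0.5152, 0.174, 0.0816]
orientation: [[-0.995, 0.098, 0.001], [0.098, 0.995, 0.003], [-0.001, 0.003, -1.0]]
ft_force: [1.0, 7.6, 0.8]
opening: 0.004
```

The shut stop is reached: 7.6 N with no further motion. I'll back off along +y, then go straight up and clear.

drive_tool(
  targets=[
    [-1,0,0.3,0,0,0,0],
    [-1,0,0.8,0,0,0,0],
    [-1,0,0.5,0,0,0,0],
    [-1,0,0,-1,0,0,0],
    [-1,0,0,-2.5,0,0,0],
    [-1,0,0,-3,0,0,0],
    [-1,0,0,-3,0,0,0],
    [-1,0,0,-3,0,0,0],
    [-1,3,0,-1.5,0,0,0],
    [-1,3,0,0,0,0,0],
    [-1,3,0,0,0,0,0],
    [-1,2,0,0,0,0,0],
  ],
)

```text
clock: 15.55
tcp_pos: [0.4051, 0.1989, 0.222]
orientation: [[-0.995, 0.097, -0.0], [0.097, 0.995, -0.001], [0.0, -0.001, -1.0]]
ft_force: [-0.0, 0.4, 0.5]
opening: 0.008
```

drive_tool(
  targets=[
    [-1,0,0,0,0,0,0],
    [-1,0,0,0,0,0,0],
    [-1,0,0,0,0,0,0],
    [-1,0,0,0,0,0,0],
  ],
)

```text
clock: 15.95
tcp_pos: [0.408, 0.1989, 0.2216]
orientation: [[-0.995, 0.098, 0.0], [0.098, 0.995, -0.0], [-0.0, -0.0, -1.0]]
ft_force: [0.5, 0.1, 0.6]
opening: 0.007
```

```bash
python3 -c "
from m import *
from s import *
st(); b=measure('scene',save='pics/e1.png')
a=cv2.imread('pics/scene0.png')[:,:,::-1].astype(int); d=abs(a-b['img']).max(2)
for n,(u0,u1,v0,v1) in dict(cup=(355,400,165,212),beakerbal=(205,350,250,350),weight=(245,268,212,238),rack=(330,395,80,152),spare=(165,205,355,395)).items(): print(n,(d[v0:v1,u0:u1]>40).sum())"
```

```text
t 15.95 bal xy rel well mm [-109.6   26.3] tip z 204.6 F bal [0.49 0.17] Fz 0.57 open 0.007
scene housing rect ((608.9856567382812, 182.19752502441406), (194.73507690429688, 276.2119445800781), 84.33673095703125) z med 0.056612188024062426
yellow 68 mean [0.51730573 0.15740705] ((517.0289306640625, 157.20030212402344), (13.850992202758789, 50.43860626220703), 84.9015884399414)
blue 211 mean [0.51473319 0.15816426] ((513.8510131835938, 161.84461975097656), (56.681522369384766, 54.247520446777344), 84.71212005615234)
orange 0
cup 0
beakerbal 0
weight 0
rack 32
spare 0
```

View pics/e1.png

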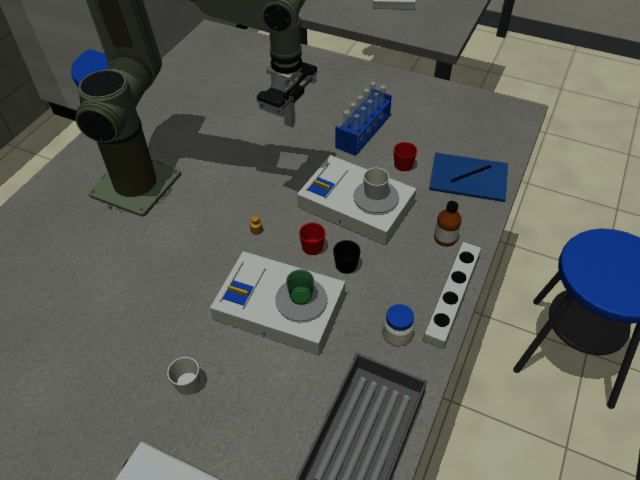

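The guard is shut at about (322,186), the arm is clear and everything else is in place. The 32 changed pixels in the rack's region are consistent with the arm's shadow having moved. Handing in.

```bash
python3 -c "
from rig import *
print(finish_job())"
```

```text
the job is handed in; nothing more can be done
None
```

I tared the balance with the foam cup and handed the job in at about 16 s, with the arm raised and clear of everything.

- **Guard open:** I pushed it by the yellow rib with shut fingers until it stopped at about 6 N.
- **Tare key:** I pressed it to its hard stop, with the fingertips 29.0 mm above the table (6 mm of travel) and a peak reading of 11.8 N. The next picture showed it back up, with the same orange outline as before.
- **Guard shut:** I pushed it back until it stopped at about 7.6 N. In the images it had moved about 56 mm from open.

**Last checks:**
- **Unmoved:** comparing the first and last scene pictures showed no change at the cup, the other balance, the weight or the spare cup.
- **Tube rack:** 32 pixels changed in its area. I put that down to the arm's shadow; the rack looked unmoved and nothing came near it.
- **Disagreement:** the shut stop came about 4 mm further along than I first worked out. The two stops together put my estimate of the well's centre about 1.4 mm off and the finger's contact about 2 mm closer in than assumed. This did no harm, because I went by the felt stops.

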